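Clamp the board and hold the contact cover down on its pin

TASK

Ready the circuit board for test: swing the red-barred toggle clamp over onto the board in the test fixture, then take the blue contact cover by its black handle, set it square on the fixture so that its hidden bore drops over the locating pin (either way round will do), and press it all the way down against the springs. Finish while still holding the cover pressed fully down: do not let go. Leave the clamp shut on the board and the other things on the bench where they are.

Things in the scene. Friction and masses are not known exactly. Their poses are not given: they have to be found in the camera images.
- fixture: fixed aluminium test fixture; base 140 (x) x 230 (y) x 20 mm high, from y = -60 to +170 mm. Origin on the table surface straight under the steel locating pin; z up. Board nest at y = +20 to +110 mm. Clamp hinge along x at y = +150 mm, 45 mm above the table, between two cheeks (33 mm wide in x overall, tops 56 mm above the table).
- pin_top (a point): top of the steel locating pin, 50 mm above the table, 10 mm in diameter, nose tapered over 3.5 mm; axes as the fixture's. On both sides (x = +-45 mm, 54 mm long in y) stand yellow sprung lifter rails, tops 40 mm above the table, on which the cover first rests, and black hard stops, 34 mm above the table.
- lifter (a joint): sprung lifter rails, m: 0 = fully up, 0.006 = fully down (on the hard stops). They start to sink at about 4.6 N and reach the bottom at about 10.6 N in all; the cover's own weight alone does not sink them
- clamp (a joint): angle of the clamp arm, rad: 0 = shut, arm level, its rubber pad on the board; grows as it lifts; starts open, leaning back past upright (1.75 to 2.05, the stop is at 2.05). Past upright towards the board (below about 1.2) it falls shut by its own weight, 0.2 kg, and stays; a slight stiffness keeps it open
- clamp_bar (a point): centre of the red cross bar at the end of the clamp arm: 14 mm thick, 50 mm long along the fixture's x, 78 mm from the hinge. Arm shut: at the fixture's y = +72 mm, 45 mm above the table. Arm open: it stands up and leans away from the board, to the fixture's +y. The arm is 12 mm wide
- cover_mid (a point): centre of the loose cover (0.22 to 0.33 kg, starts on the table), 32 mm above its underside: blue block 110 (x) x 90 (y) x 26 mm high, on it a central black bar handle 20 (x) x 60 (y) x 38 mm high. Mid-underside, a blind bore 13 mm wide, 20 mm deep, chamfered. x along fixture x when square. Height: riding on the pin 82 mm, resting on the lifter 72, pressed home 66
- board_mid (a point): centre of the loose green circuit board, 60 (x) x 90 (y) x 4 mm, lying in the fixture's nest with its centre at the fixture's y = +65 mm, 22 mm above the table; it is not to be moved
- solder_reel: bystander, loose: steel reel of solder, 56 mm across, 36 mm high, standing near the fixture; origin at the centre of its underside
- screwdriver: bystander, loose: screwdriver, 160 mm long, lying near where the cover waits; origin at the centre of its underside
- flux: bystander, loose: small flux bottle, 38 mm across, 85 mm high; origin at the centre of its underside
- multimeter: bystander, loose: yellow hand multimeter 85 x 170 x 36 mm, lying flat; origin at the centre of its underside
- mug: bystander, loose: white mug, 80 mm across, 90 mm high; origin at the centre of its underside
Not all that is in view belongs to the job. What is meant by the part that bears board_mid is not purple, and is the larger of those in its own colour.

How it is judged:
By the outcome, as a careful person would: the job done as asked, in the order asked, and still so for the second after the job is handed in, while the arm keeps its last pose, push and grip.
It also fails if it takes over 48 s, if anything falls off the work surface, if the arm or the gripper's body presses on something with over 40 N, if the wrist force passes 120 N, or if a joint passes its speed limit or range.

ROBOT

A 6-joint arm with a two-finger parallel gripper is mounted at the origin on the work surface. World frame = base frame: x ahead of the robot, y to its left, z up, the work surface at z = 0. Lengths are in m, angles in rad, forces in N, time in s.
With the tool pointing down it reaches from about 0.35 to 0.975 m from the base axis. Payload 4.9 kg.
Tool frame: the origin (TCP) lies on the front face of the gripper's body, between the roots of the fingers; the fingertips stand ctrl.tip_extent ahead of it and the grasp point (between the pads) lies 54 mm ahead of it (ctrl.tip_extent is the distance from the TCP to the fingertips, in m); z points along the fingers, y is the line along which they close (so a half turn about z gives the same grasp; the last joint's range is limited). The gripper opens to 85 mm and grips with 20 to 120 N. Pads are 22 mm wide; open, the fingers measure 114 mm over their backs; the gripper's body (76 mm by 85 mm) begins 54 mm behind the grasp point. The pads swing forward as they close: fully open they stand 13 mm farther back than shut.
Start: joints at [-1.435, 0.053, 1.613, -0, 1.476, -0.119], TCP at [0.158, -0.605, 0.304] pointing down, gripper open.
Joint ranges: [-3.01, 3.01], [-1.01, 2.22], [0.06, 2.58], [-1.02, 4.17], [0.09, 2.62], [-3.14, 3.14]. Speed limits (rad/s): [2.57, 2.57, 3.14, 3.14, 3.14, 3.14].

INTERFACE

Orientations are given as a rotation vector (axis times angle).
In Python, from station import ctrl gives the robot as it stands.
- The arm moves only by the tool apply_moves, never from a script. Its argument "rows" is one flat list of numbers, 6 for each row, row after row: the shift along the tool's x, y, z normalised to -1 to 1, where 1 is 0.6 m, then the turn, a rotation vector about the tool's x, y, z normalised to -1 to 1, where 1 is 90 degrees. A call has 1 to 20 rows; each row is the pose to reach, as a shift and turn from the pose commanded when the call began, along the tool's axes at that moment; what a row does not reach only later rows make up. A row lasts 1/10 s, in which the tool goes at most 50 mm and 8.59 degrees, less where a joint would pass 70% of its speed; a pose out of reach is approached as far as the arm can. A call with a number of a shift or a turn outside -1 to 1 is refused whole. A call with a gripper value outside its range is refused whole. "grip" is the opening, from 0 (shut) to 1 (fully open), set as the call begins (left out, the last holds). The fingers move at their own pace and stop on an object; "grip_force" is the grip in N (left out, the last holds). Time passes only in rows, so rows that repeat a pose let the fingers close. It gives the time, the measured TCP pose, the force, the opening and the grip force at its end, in the units of the state.
- ctrl.get_obs(): the state, without advancing time (a new reading comes with each control period).
- ctrl.get_image(name): name is "scene" or "top"; returns (picture, depth): 384x512x3 uint8, blue, green, red; 384x512 float32, m along the optical axis (not along the pixel's ray), 0 where there is no reading.
- ctrl.camera_model(name): a dict with "mtx" (3x3 intrinsics, pixels), "R" (3x3) and "t" (3): a world point X has camera coordinates R X + t. Camera axes: x right, y down, z forward; pixel columns grow to the right and rows downward; lengths in m; the calibration is good to about 2 mm. A picture is of the moment at which its call begins. camera_model takes no time and is no camera call.
- ctrl.finish_job(): hands the job in; it is judged then, once.
The state is a dict: "t": time; "q": joint angles; "dq": joint speeds; "effort": joint torques, N m; "tool_pos": TCP position; "tool_rot": TCP orientation; "contact_force": force on the tool from outside, world axes, zero at the start; "wrist_torque": the same for the moment, N m; "opening": finger opening in m; "grip_force": force on a finger pad.
Only numpy, scipy, OpenCV 4.12 (cv2) and the standard library are available. Lean on these libraries where they do the work, as an engineer would, in place of code of your own. Each camera call takes 0.05 s, during which the arm holds its last target. There are 200 camera calls.

## Working session

There is one attempt and no reset: what is moved stays moved. The work goes in short steps, Python scripts to look and compute and a tool call to move; the robot and the scene stay as the last step left them, time stands still between calls to the robot, and variables do not carry over. Pictures are saved under pics/ and viewed, at most 10 in all, crops included, and the job is handed in when it is done.

Besides the shell and the picture viewer there is one more tool, called after ">>>" by a JSON object that holds its "name" and its "arguments". apply_moves: Moves the arm, as the interface text tells. Its arguments: {"type":"object","properties":{"rows":{"type":"array","items":{"type":"number"}},"grip":{"type":"number"},"grip_force":{"type":"number"}},"required":["rows"]}

```bash
mkdir -p pics; cat > h.py <<'E'
import numpy as np,cv2
from station import ctrl
def snap(n,f):
    im,d=ctrl.get_image(n); cv2.imwrite(f'pics/{f}.png',im); np.save(f'pics/{f}.npy',d); return im,d
def world(n,d,u,v,w=1):
    m=ctrl.camera_model(n);u0,v0=int(round(u)),int(round(v))
    p=d[v0-w:v0+w+1,u0-w:u0+w+1];z=np.median(p[p>0])
    return m['R'].T@(z*np.linalg.inv(m['mtx'])@[u,v,1]-m['t'])
def onz(n,u,v,z):
    m=ctrl.camera_model(n);r=m['R'].T@np.linalg.inv(m['mtx'])@[u,v,1];c=-m['R'].T@m['t']
    return c+r*(z-c[2])/r[2]
E
python3 - <<'E'
from h import *
a,_=snap('top','t0');b,_=snap('scene','s0')
cv2.imwrite('pics/t0b.png',cv2.resize(a,(800,600),interpolation=cv2.INTER_CUBIC))
cv2.imwrite('pics/s0b.png',cv2.resize(b,(800,600),interpolation=cv2.INTER_CUBIC))
o=ctrl.get_obs();print(o['t'],o['tool_pos'],o['tool_rot'],ctrl.tip_extent)
for n in('top','scene'):
    m=ctrl.camera_model(n);print(-m['R'].T@m['t'],m['R'])
E
```

```text
0.1 [ 0.15747024 -0.60438604  0.30276884] [-3.11422261e+00 -3.98912625e-01  3.34081616e-05] 0.0726
[0.56039167 0.07577871 1.02662788] [[-0.00458107 -0.9995703   0.02895233]
 [-0.99646827  0.00213547 -0.083943  ]
 [ 0.0838451  -0.02923463 -0.99604987]]
[ 0.96973627 -0.41011021  0.7058404 ] [[ 0.80859492  0.58832069 -0.00728167]
 [ 0.43271473 -0.60302291 -0.67016515]
 [-0.39866303  0.53874126 -0.74217629]]
```

View pics/t0b.png

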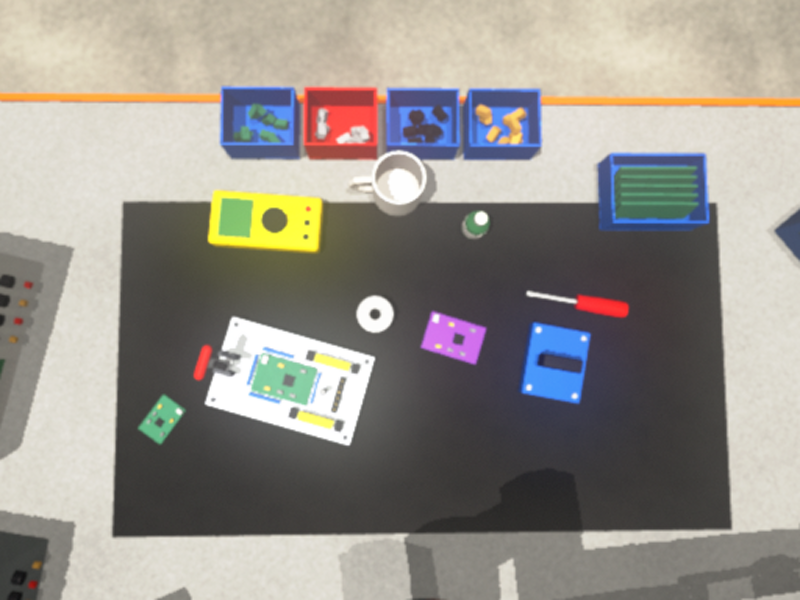

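View pics/s0b.png

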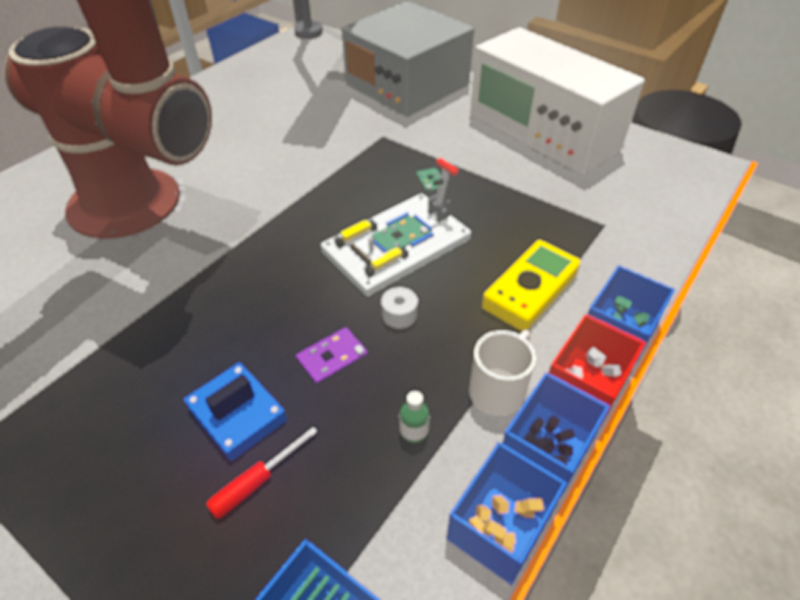

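The top view shows the fixture with corners near (235,317), (375,356), (349,444), (205,405) in the 800×600 view. The clamp bar is at (202,362), the cover at (556,363) with its handle along image x, and the reel at (375,313). I'll enlarge these.

```bash
python3 - <<'E'
from h import *
a=cv2.imread('pics/t0.png');d=np.load('pics/t0.npy')
c=np.vstack([cv2.resize(a[195:295,115:248],None,fx=6,fy=6,interpolation=cv2.INTER_CUBIC)])
cv2.imwrite('pics/c1.png',c)
cv2.imwrite('pics/c2.png',cv2.resize(a[180:265,320:420],None,fx=7,fy=7,interpolation=cv2.INTER_CUBIC))
k=.64
P=np.array([onz('top',x*k,y*k,.02) for x,y in [(235,317),(375,356),(349,444),(205,405)]]);print(P)
hsv=cv2.cvtColor(a,cv2.COLOR_BGR2HSV)
# cover blue
m=cv2.inRange(hsv,(100,150,60),(125,255,255));m[:, :320]=0;m[:190]=0;m[:,400:]=0
n=cv2.connectedComponentsWithStats(m);i=1+np.argmax(n[2][1:,4]);ys,xs=np.where(n[1]==i)
r=cv2.minAreaRect(np.c_[xs,ys].astype(np.float32));b=cv2.boxPoints(r);print('cover',b);W=np.array([onz('top',*q,.026) for q in b]);print(W,W.mean(0))
# red bar
m=cv2.inRange(hsv,(0,150,80),(8,255,255))|cv2.inRange(hsv,(172,150,80),(180,255,255));m[:,:115]=0;m[:,150:]=0;m[:210]=0;m[250:]=0
ys,xs=np.where(m>0);print('bar',xs.mean(),ys.mean());w=np.array([world('top',d,x,y,0) for x,y in zip(xs,ys) if d[y,x]>0]);print(np.median(w,0),np.round(w[w[:,2]>.06].min(0),3),w.max(0))
for nm,(x,y) in dict(reel=(363,313),handle=(548,360),handle2=(575,366)).items(): print(nm,world('top',d,x*k,y*k))
E
```

```text
[[0.60494543 0.29473399 0.02      ]
 [0.54381023 0.07836752 0.02      ]
 [0.41005259 0.1183801  0.02      ]
 [0.47063448 0.33808906 0.02      ]]
cover [[331.36914 251.24162]
 [339.4933  205.20473]
 [378.57043 212.1007 ]
 [370.4463  258.13757]]
[[ 0.48668085 -0.14160405  0.026     ]
 [ 0.59750247 -0.16377468  0.026     ]
 [ 0.58036976 -0.25925272  0.026     ]
 [ 0.46956991 -0.23610865  0.026     ]] [ 0.53353075 -0.20018502  0.026     ]
bar 129.11971830985917 231.58450704225353
[0.53792368 0.31597205 0.12674493] [0.516 0.306 0.12 ] [0.56154041 0.3616505  0.13407728]
reel [0.60975147 0.09658828 0.03535539]
handle [ 0.53729875 -0.17962744  0.06432364]
handle2 [ 0.52818914 -0.21993371  0.06449992]
```

View pics/c1.png

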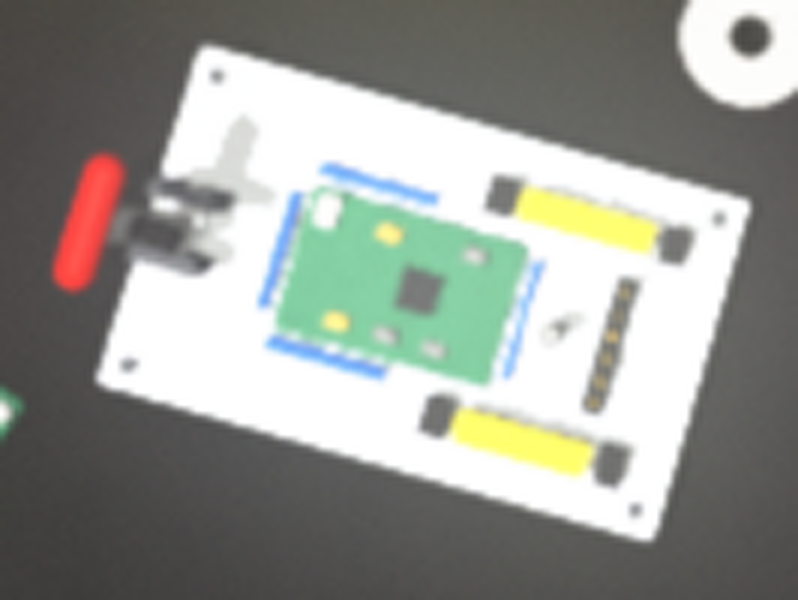

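View pics/c2.png

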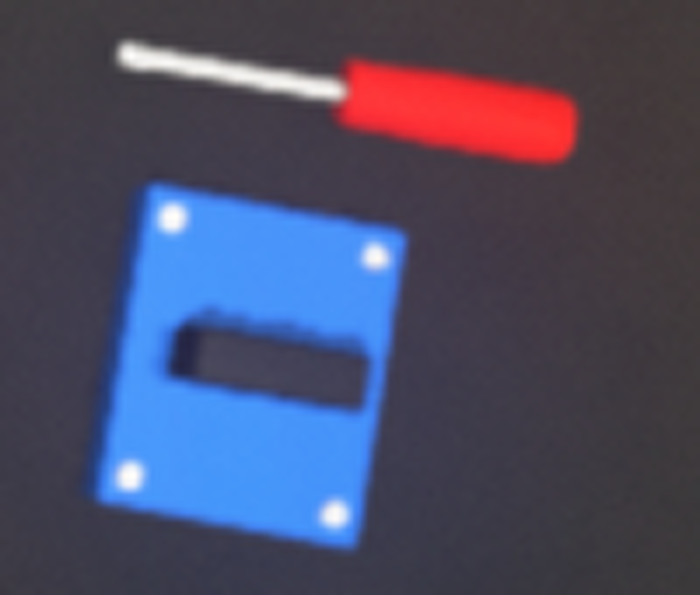

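The crop shows the base corners at (201,44), (750,203), (655,543), (97,383), the rail centres at about (588,220) and (523,441), and the cover's four screw heads at (172,217), (375,257), (334,514), (130,476).

```bash
cat >> h.py <<'E'
from scipy.spatial.transform import Rotation as Ro
def go(x,y,z,yaw):
    "row to reach tcp x,y,z tool down with tool y at yaw(rad)"
    o=ctrl.get_obs();R=Ro.from_rotvec(o['tool_rot'])
    ty=np.array([np.cos(yaw),np.sin(yaw),0]);tz=np.array([0,0,-1.]);G=Ro.from_matrix(np.c_[np.cross(ty,tz),ty,tz])
    s=R.inv().apply(np.array([x,y,z])-o['tool_pos'])/.6;t=(R.inv()*G).as_rotvec()/(np.pi/2)
    print('row',np.round(np.r_[s,t],4),'rows>=',np.ceil(max(np.linalg.norm(s)*12,np.linalg.norm(t)*90/8.59)))
E
python3 - <<'E'
from h import *
f=lambda p,s,o:((np.array(p)+.5)/s-.5)+o
pts=[((201,44),(-1,170),.02),((750,203),(-1,-60),.02),((655,543),(-1,-60),.02),((97,383),(-1,170),.02)]
loc=np.array([[.07,.17],[.07,-.06],[-.07,-.06],[-.07,.17],[.045,0],[-.045,0]])
px=[(201,44),(750,203),(655,543),(97,383),(588,220),(523,441)];zs=[.02]*4+[.04]*2
W=np.array([onz('top',*f(p,6,[115,195]),z)[:2] for p,z in zip(px,zs)])
def fit(L,W):
    Lc,Wc=L-L.mean(0),W-W.mean(0);a=np.arctan2((Lc[:,0]*Wc[:,1]-Lc[:,1]*Wc[:,0]).sum(),(Lc*Wc).sum())
    R=np.array([[np.cos(a),-np.sin(a)],[np.sin(a),np.cos(a)]]);t=W.mean(0)-R@L.mean(0);return a,t,R,(L@R.T+t-W)*1e3
for sl in(slice(0,4),slice(0,6)):
    a,t,R,e=fit(loc[sl],W[sl]);print('fix yaw',np.degrees(a),'pin',t,'\n',e.round(1))
for y in(.21,.175,.15,.105): print(y,R@[0,y]+t)
print('pin via rails',W[4:].mean(0))
C=np.array([onz('top',*f(p,7,[320,180]),.027)[:2] for p in[(172,217),(375,257),(334,514),(130,476)]])
v=C[0]+C[1]-C[2]-C[3];print('cover',C.mean(0),np.degrees(np.arctan2(v[1],v[0])))
E

```

```text
fix yaw -16.20517344889959 pin [0.49217186 0.1562728 ] 
 [[-0.5 -0.4]
 [ 0.2 -0.3]
 [ 0.3  0.7]
 [-0.1 -0.1]]
fix yaw -16.132352645548615 pin [0.49266823 0.15606628] 
 [[-0.1 -0.4]
 [ 0.8 -0.4]
 [ 0.9  0.4]
 [ 0.2 -0.4]
 [-0.5  0.4]
 [-1.2  0.4]]
0.21 [0.55101822 0.35779699]
0.175 [0.54129323 0.3241752 ]
0.15 [0.5343468  0.30015964]
0.105 [0.52184323 0.25693163]
pin via rails [0.4935267  0.15569216]
cover [ 0.5330038  -0.20158785] -10.689032566649898
```

```bash
python3 -c "
from h import *
go(.54,-.15,.26,np.radians(-16.15))"
```

```text
row [ 8.078e-01 -5.720e-01  7.260e-02 -1.000e-03 -8.000e-04 -6.583e-01] rows>= 12.0
```

>>> {"name": "apply_moves", "arguments": {"rows": [0.8078, -0.572, 0.0726, 0, 0, -0.658, 0.8078, -0.572, 0.0726, 0, 0, -0.658, 0.8078, -0.572, 0.0726, 0, 0, -0.658, 0.8078, -0.572, 0.0726, 0, 0, -0.658, 0.8078, -0.572, 0.0726, 0, 0, -0.658, 0.8078, -0.572, 0.0726, 0, 0, -0.658, 0.8078, -0.572, 0.0726, 0, 0, -0.658, 0.8078, -0.572, 0.0726, 0, 0, -0.658, 0.8078, -0.572, 0.0726, 0, 0, -0.658, 0.8078, -0.572, 0.0726, 0, 0, -0.658, 0.8078, -0.572, 0.0726, 0, 0, -0.658, 0.8078, -0.572, 0.0726, 0, 0, -0.658, 0.8078, -0.572, 0.0726, 0, 0, -0.658], "grip": 0}}

```text
t: 1.4
tool_pos: [0.5418, -0.1463, 0.2592]
tool_rot: [-2.504, -1.893, -0.001]
contact_force: [-0.7, -0.5, -0.5]
opening: 0.0
grip_force: 0.0
```

```bash
python3 -c "
from h import *
o=ctrl.get_obs();print(o['t'],o['tool_pos'],o['q'],o['contact_force'])
go(.561,.391,.26,np.radians(-16.15))"
```

```text
1.4 [ 0.54184309 -0.14634882  0.2591615 ] [-3.96980290e-01 -6.64520914e-02  1.80706577e+00  1.60778106e-03
  1.40267130e+00 -1.20966173e-01] [-0.73372657 -0.45187618 -0.49175457]
row [ 8.703e-01 -2.136e-01  5.000e-04 -1.000e-03 -1.100e-03  3.600e-03] rows>= 11.0
```

>>> {"name": "apply_moves", "arguments": {"rows": [0.87, -0.214, 0, 0, 0, 0, 0.87, -0.214, 0, 0, 0, 0, 0.87, -0.214, 0, 0, 0, 0, 0.87, -0.214, 0, 0, 0, 0, 0.87, -0.214, 0, 0, 0, 0, 0.87, -0.214, 0, 0, 0, 0, 0.87, -0.214, 0, 0, 0, 0, 0.87, -0.214, 0, 0, 0, 0, 0.87, -0.214, 0, 0, 0, 0, 0.87, -0.214, 0, 0, 0, 0, 0.87, -0.214, 0, 0, 0, 0, 0.87, -0.214, 0.07, 0, 0, 0, 0.87, -0.214, 0.145, 0, 0, 0, 0.87, -0.214, 0.145, 0, 0, 0, 0.87, -0.214, 0.145, 0, 0, 0]}}

```text
t: 2.9
tool_pos: [0.5618, 0.3857, 0.1723]
tool_rot: [-2.512, -1.886, 0.005]
contact_force: [0.5, 0.6, 0.9]
opening: 0.0002
grip_force: 0.0
```

>>> {"name": "apply_moves", "arguments": {"rows": [-0.02, 0, 0, 0, 0, 0, -0.04, 0, 0, 0, 0, 0, -0.06, 0, 0, 0, 0, 0, -0.08, 0, 0, 0, 0, 0, -0.1, 0, 0, 0, 0, 0, -0.12, 0, 0, 0, 0, 0, -0.14, 0, 0, 0, 0, 0, -0.16, 0, 0, 0, 0, 0, -0.18, 0, 0, 0, 0, 0, -0.2, 0, 0, 0, 0, 0, -0.215, 0, 0, 0, 0, 0, -0.215, 0, 0, 0, 0, 0, -0.215, 0, 0, 0, 0, 0]}}

```text
t: 4.2
tool_pos: [0.5263, 0.2625, 0.1734]
tool_rot: [-2.512, -1.886, -0.0]
contact_force: [-0.5, 0.3, -0.4]
opening: -0.0005
grip_force: 0.0
```

```bash
python3 - <<'E'
from h import *
a,_=snap('scene','s1');cv2.imwrite('pics/s1b.png',cv2.resize(a[60:260,180:380],(600,600),interpolation=cv2.INTER_CUBIC))
print(ctrl.get_obs()['tool_pos'],ctrl.get_obs()['t'],ctrl.get_obs()['contact_force'])
go(.55,.20,.22,np.radians(-11.3))
go(.533,-.2015,.20,np.radians(-11.3))
E
```

```text
[0.52637994 0.26277524 0.17345575] 4.25 [ 0.01066552  0.15091816 -0.56322422]
row [-0.0895  0.067  -0.0776  0.0001 -0.0002 -0.0543] rows>= 2.0
row [-7.400e-01  2.263e-01 -4.440e-02  1.000e-04 -2.000e-04 -5.430e-02] rows>= 10.0
```

View pics/s1b.png

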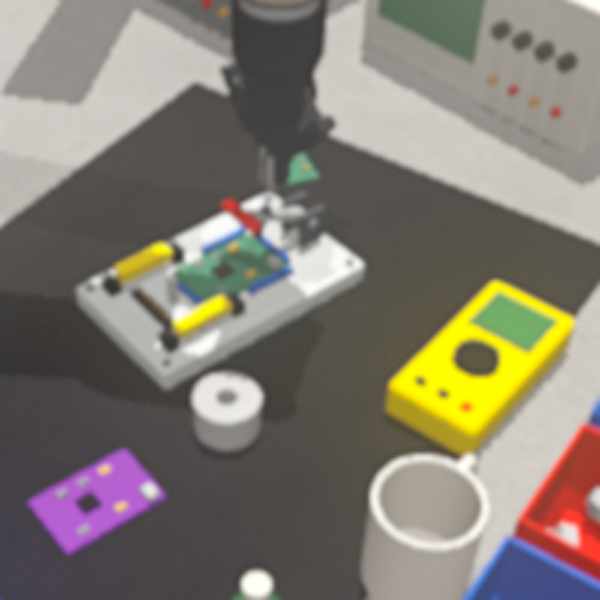

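The clamp bar has swung over toward the board (about (240,215) in the crop). I'll lift and go to the cover.

>>> {"name": "apply_moves", "arguments": {"rows": [0, 0, -0.08, 0, 0, 0, -0.74, 0.226, -0.08, 0, 0, -0.054, -0.74, 0.226, -0.08, 0, 0, -0.054, -0.74, 0.226, -0.08, 0, 0, -0.054, -0.74, 0.226, -0.08, 0, 0, -0.054, -0.74, 0.226, -0.08, 0, 0, -0.054, -0.74, 0.226, -0.08, 0, 0, -0.054, -0.74, 0.226, -0.08, 0, 0, -0.054, -0.74, 0.226, -0.08, 0, 0, -0.054, -0.74, 0.226, -0.08, 0, 0, -0.054, -0.74, 0.226, -0.045, 0, 0, -0.054, -0.74, 0.226, -0.045, 0, 0, -0.054, -0.74, 0.226, -0.045, 0, 0, -0.054], "grip": 0.8}}

```text
t: 5.55
tool_pos: [0.5326, -0.2011, 0.1998]
tool_rot: [-2.428, -1.99, 0.0]
contact_force: [-0.7, 0.6, 0.4]
opening: 0.0682
grip_force: 0.0
```

```bash
python3 - <<'E'
from h import *
a,d=snap('top','t2');cv2.imwrite('pics/t2b.png',cv2.resize(a[195:295,115:248],None,fx=6,fy=6,interpolation=cv2.INTER_CUBIC))
o=ctrl.get_obs();print(o['t'],o['tool_pos'],o['opening'],ctrl.tip_extent)
go(.533,-.2015,.103,np.radians(-11.3))
hsv=cv2.cvtColor(a,cv2.COLOR_BGR2HSV)
m=cv2.inRange(hsv,(0,150,80),(8,255,255))|cv2.inRange(hsv,(172,150,80),(180,255,255));m[:,:115]=0;m[:,220:]=0;m[:210]=0;m[270:]=0
ys,xs=np.where(m>0);w=np.array([world('top',d,x,y,0) for x,y in zip(xs,ys) if d[y,x]>0]);print('bar',np.median(w,0))
a=np.radians(-16.15);R=np.array([[np.cos(a),-np.sin(a)],[np.sin(a),np.cos(a)]]);print(R.T@(np.median(w,0)[:2]-[.4927,.156]))
E
```

```text
5.6 [ 0.53301596 -0.20067052  0.20045232] 0.06824952428544095 0.0726
row [-0.0014  0.0003  0.1624 -0.0002 -0.0003  0.0004] rows>= 2.0
bar [0.50547886 0.22493142 0.05130161]
[-0.00689891  0.06976564]
```

View pics/t2b.png

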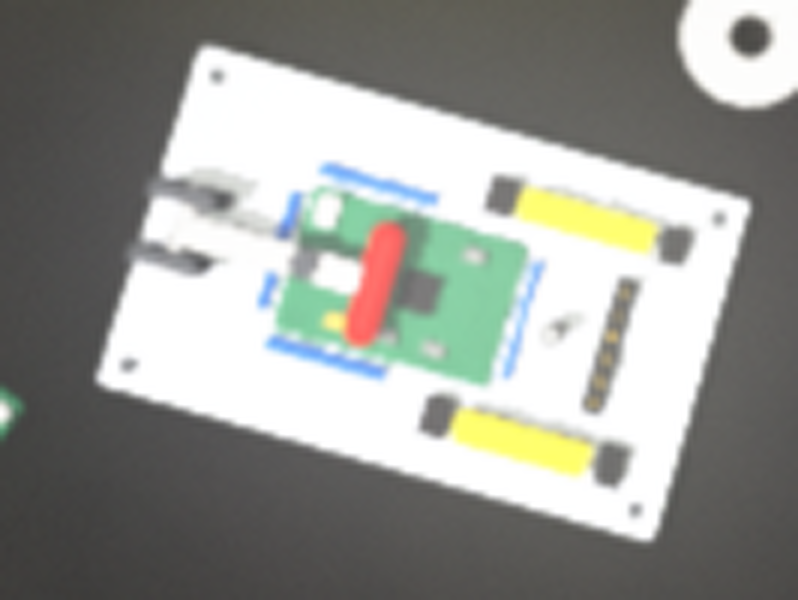

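The clamp is shut: the bar lies across the board around (375,285) in the crop. Next I'll grasp the cover.

>>> {"name": "apply_moves", "arguments": {"rows": [0, 0, 0.08, 0, 0, 0, 0, 0, 0.13, 0, 0, 0, 0, 0, 0.16, 0, 0, 0, 0, 0, 0.162, 0, 0, 0, 0, 0, 0.162, 0, 0, 0]}}

```text
t: 6.1
tool_pos: [0.5334, -0.2006, 0.104]
tool_rot: [2.427, 1.993, 0.001]
contact_force: [-0.0, 0.1, -0.5]
opening: 0.0684
grip_force: 0.0
```

>>> {"name": "apply_moves", "arguments": {"rows": [0, 0, 0, 0, 0, 0, 0, 0, 0, 0, 0, 0, 0, 0, 0, 0, 0, 0, 0, 0, 0, 0, 0, 0, 0, 0, 0, 0, 0, 0, 0, 0, 0, 0, 0, 0, 0, 0, 0, 0, 0, 0, 0, 0, 0, 0, 0, 0], "grip": 0, "grip_force": 80}}

```text
t: 6.9
tool_pos: [0.5335, -0.2019, 0.1046]
tool_rot: [2.429, 1.99, 0.001]
contact_force: [-1.8, 2.1, 6.4]
opening: 0.019
grip_force: 80.5
```

>>> {"name": "apply_moves", "arguments": {"rows": [0, 0, -0.04, 0, 0, 0, 0, 0, -0.1, 0, 0, 0, 0, 0, -0.17, 0, 0, 0, 0, 0, -0.17, 0, 0, 0, 0, 0, -0.17, 0, 0, 0]}}

```text
t: 7.4
tool_pos: [0.5328, -0.2016, 0.2055]
tool_rot: [2.429, 1.991, 0.001]
contact_force: [-0.5, 0.6, -3.1]
opening: 0.0188
grip_force: 79.5
```

```bash
python3 - <<'E'
from h import *
a,d=snap('top','t3');cv2.imwrite('pics/t3b.png',cv2.resize(a[160:290,300:440],None,fx=4.6,fy=4.6,interpolation=cv2.INTER_CUBIC))
o=ctrl.get_obs();print(o['t'],o['tool_pos'],o['opening'],o['contact_force'])
hsv=cv2.cvtColor(a,cv2.COLOR_BGR2HSV);m=cv2.inRange(hsv,(100,150,60),(125,255,255));m[:, :310]=0;m[:170]=0;m[:,430:]=0
ys,xs=np.where((m>0)&(d>0));w=np.array([world('top',d,x,y,0) for x,y in zip(xs,ys)]);print(np.percentile(w,[2,50,98],axis=0))
go(.4927,.156,.205,np.radians(-16.15))
E
```

```text
7.45 [ 0.53192053 -0.20112454  0.20357192] 0.019015484005414196 [-1.04949701 -0.98165743 -3.69941852]
[[ 0.48367676 -0.21422002  0.0024363 ]
 [ 0.53967849 -0.17607597  0.1269014 ]
 [ 0.5938251  -0.15003714  0.13056463]]
row [ 5.708e-01 -1.810e-01 -1.500e-03 -1.500e-03 -4.000e-04  5.360e-02] rows>= 8.0
```

View pics/t3b.png

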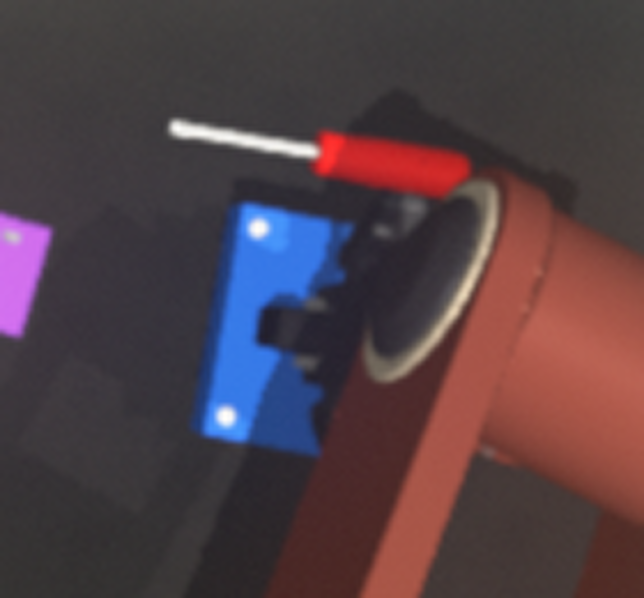

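The cover is held square, with its two left screws at (258,229) and (226,415) in the crop. I'll carry it over the fixture.

>>> {"name": "apply_moves", "arguments": {"rows": [0.571, -0.181, 0, 0, 0, 0.053, 0.571, -0.181, 0, 0, 0, 0.053, 0.571, -0.181, 0, 0, 0, 0.053, 0.571, -0.181, 0, 0, 0, 0.053, 0.571, -0.181, 0, 0, 0, 0.053, 0.571, -0.181, 0, 0, 0, 0.053, 0.571, -0.181, 0, 0, 0, 0.053, 0.571, -0.181, 0, 0, 0, 0.053, 0.571, -0.181, 0, 0, 0, 0.053, 0.571, -0.181, 0.08, 0, 0, 0.053, 0.571, -0.181, 0.08, 0, 0, 0.053, 0.571, -0.181, 0.08, 0, 0, 0.053]}}

```text
t: 8.65
tool_pos: [0.4923, 0.1541, 0.1549]
tool_rot: [-2.51, -1.885, 0.008]
contact_force: [0.7, -0.7, -2.6]
opening: 0.019
grip_force: 81.5
```

```bash
python3 - <<'E'
from h import *
a,d=snap('top','t4');cv2.imwrite('pics/t4b.png',cv2.resize(a[195:295,135:268],None,fx=6,fy=6,interpolation=cv2.INTER_CUBIC))
o=ctrl.get_obs();print(o['t'],o['tool_pos'],np.degrees(np.arctan2(*Ro.from_rotvec(o['tool_rot']).as_matrix()[[1,0],1])),o['opening'],o['contact_force'])
go(.4927,.156,.16,np.radians(-16.15))
E
```

```text
8.7 [0.49316086 0.15425488 0.15634782] -16.186789311058778 0.01916719477321776 [ 0.60436998 -0.80960625 -2.27201907]
row [ 0.0026 -0.0016 -0.0061 -0.0015  0.0013 -0.0004] rows>= 1.0
```

View pics/t4b.png

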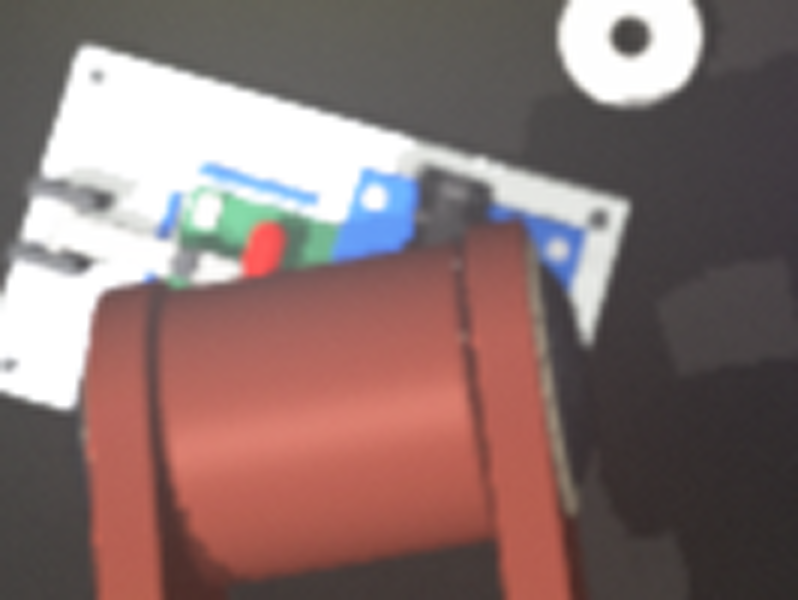

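Two screws on the +x side are visible at (375,195) and (557,248), which gives the held cover's pose.

```bash
python3 - <<'E'
from h import *
f=lambda p,s,o:((np.array(p)+.5)/s-.5)+o
C=np.array([onz('top',*f(p,7,[320,180]),.027)[:2] for p in[(172,217),(375,257),(334,514),(130,476)]])
v=(C[0]+C[1]-C[2]-C[3])/2;sx=np.linalg.norm(v)/2;w=(C[0]+C[3]-C[1]-C[2])/2;print('sx sy',sx,np.linalg.norm(w)/2)
S=np.array([onz('top',*f(p,6,[135,195]),.079)[:2] for p in[(375,195),(557,248)]])
e=S[0]-S[1];print('span',np.linalg.norm(e),'yaw',np.degrees(np.arctan2(-e[0],e[1])))
a=np.radians(-16.15);x=np.array([np.cos(a),np.sin(a)]);c=S.mean(0)-x*sx;print('centre',c,'tcp',ctrl.get_obs()['tool_pos'][:2])
E
```

```text
sx sy 0.04509785490798051 0.035953295155676496
span 0.07177030705354069 yaw -16.450603250479546
centre [0.49350549 0.15379461] tcp [0.49316086 0.15425488]
```

>>> {"name": "apply_moves", "arguments": {"rows": [0.003, -0.0013, 0, 0, 0, 0, 0.003, -0.0013, 0, 0, 0, 0, 0.003, -0.0013, 0.005, 0, 0, 0, 0.003, -0.0013, 0.008, 0, 0, 0, 0.003, -0.0013, 0.01, 0, 0, 0, 0.003, -0.0013, 0.01, 0, 0, 0, 0.003, -0.0013, 0.01, 0, 0, 0]}}

```text
t: 9.4
tool_pos: [0.493, 0.1576, 0.1509]
tool_rot: [-2.51, -1.889, 0.001]
contact_force: [0.2, -0.3, -2.2]
opening: 0.0189
grip_force: 81.5
```

No contact below pin-top height, so the bore is over the pin. I'll continue down.

>>> {"name": "apply_moves", "arguments": {"rows": [0, 0, 0.003, 0, 0, 0, 0, 0, 0.006, 0, 0, 0, 0, 0, 0.009, 0, 0, 0, 0, 0, 0.012, 0, 0, 0, 0, 0, 0.012, 0, 0, 0, 0, 0, 0.012, 0, 0, 0]}}

```text
t: 10.0
tool_pos: [0.493, 0.1576, 0.1439]
tool_rot: [-2.51, -1.889, 0.002]
contact_force: [-4.4, -2.5, 0.8]
opening: 0.0187
grip_force: 82.2
```

>>> {"name": "apply_moves", "arguments": {"rows": [-0.0014, -0.0014, 0, 0, 0, 0, -0.0014, -0.0014, 0.003, 0, 0, 0, -0.0014, -0.0014, 0.006, 0, 0, 0, -0.0014, -0.0014, 0.009, 0, 0, 0, -0.0014, -0.0014, 0.009, 0, 0, 0, -0.0014, -0.0014, 0.009, 0, 0, 0]}}

```text
t: 10.6
tool_pos: [0.4928, 0.1574, 0.1397]
tool_rot: [2.51, 1.889, 0.002]
contact_force: [-4.1, 0.3, 7.0]
opening: 0.019
grip_force: 83.0
```

>>> {"name": "apply_moves", "arguments": {"rows": [0, -0.001, 0.002, 0, 0, 0, 0, -0.001, 0.004, 0, 0, 0, 0, -0.001, 0.005, 0, 0, 0, 0, -0.001, 0.005, 0, 0, 0, 0, -0.001, 0.005, 0, 0, 0]}}

```text
t: 11.1
tool_pos: [0.4928, 0.1575, 0.1385]
tool_rot: [2.51, 1.888, 0.002]
contact_force: [-9.3, -2.2, 15.6]
opening: 0.019
grip_force: 84.2
```

>>> {"name": "apply_moves", "arguments": {"rows": [0, -0.001, 0.002, 0, 0, 0, 0, -0.001, 0.003, 0, 0, 0, 0, -0.001, 0.003, 0, 0, 0, 0, -0.001, 0.003, 0, 0, 0]}}

```text
t: 11.5
tool_pos: [0.4928, 0.1576, 0.1384]
tool_rot: [2.509, 1.888, 0.002]
contact_force: [-11.5, -3.9, 22.8]
opening: 0.0189
grip_force: 85.4
```

```bash
python3 - <<'E'
from h import *
a,d=snap('top','t5');b,_=snap('scene','s5');cv2.imwrite('pics/s5b.png',cv2.resize(b[90:240,180:330],(600,600),interpolation=cv2.INTER_CUBIC))
o=ctrl.get_obs()
for k in('t','tool_pos','tool_rot','contact_force','wrist_torque','opening'):print(k,o[k])
hsv=cv2.cvtColor(a,cv2.COLOR_BGR2HSV);m=cv2.inRange(hsv,(100,150,60),(125,255,255));m[:,:192]=0;m[:,240:]=0;m[:215]=0;m[260:]=0
ys,xs=np.where((m>0)&(d>0));w=np.array([world('top',d,x,y,0) for x,y in zip(xs,ys)]);print(len(w),np.percentile(w[:,2],[10,25,50,75,90]))
w=w[abs(w[:,2]-np.median(w[:,2]))<.006];A=np.c_[w[:,:2]-[.493,.156],np.ones(len(w))];print('plane',np.linalg.lstsq(A,w[:,2],rcond=None)[0])
E
```

```text
t 11.6
tool_pos [0.49278308 0.15758207 0.13844002]
tool_rot [2.50885257e+00 1.88804924e+00 2.42570381e-03]
contact_force [-11.58616548  -3.21028364  24.58987633]
wrist_torque [-0.57278451  2.1546416  -0.00796562]
opening 0.018743015112149243
43 [0.05811216 0.05940691 0.06014469 0.06111641 0.06226455]
plane [ 0.02487538 -0.00072308  0.05924506]
```

View pics/s5b.png

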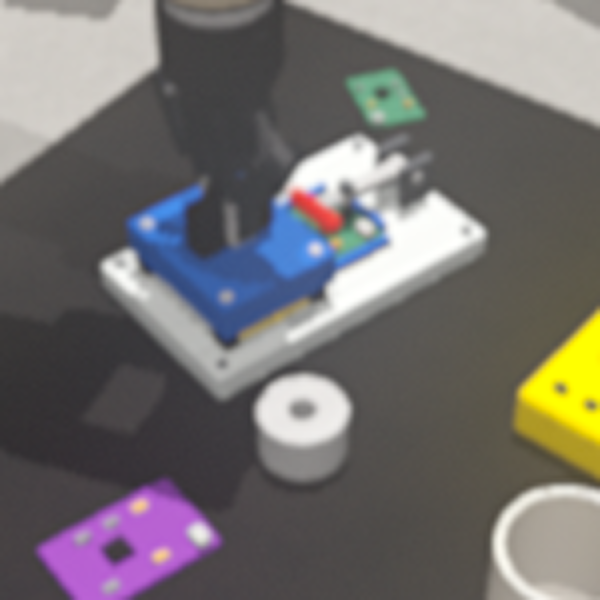

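The cover is seated over the rails, clamp shut and other items untouched. The side load hints at a small tilt, so I'll check levelness in the scene camera's depth.

```bash
python3 - <<'E'
from h import *
b=cv2.imread('pics/s5.png');d=np.load('pics/s5.npy')
hsv=cv2.cvtColor(b,cv2.COLOR_BGR2HSV);m=cv2.inRange(hsv,(95,120,40),(125,255,255))
ys,xs=np.where((m>0)&(d>0));k=(xs>205)&(xs<268)&(ys>130)&(ys<180);w=np.array([world('scene',d,x,y,0) for x,y in zip(xs[k],ys[k])])
a=np.radians(-16.15);R=np.array([[np.cos(a),-np.sin(a)],[np.sin(a),np.cos(a)]])
l=np.c_[(w[:,:2]-[.4927,.156])@R,w[:,2]]
l=l[(abs(l[:,0])<.053)&(abs(l[:,1])<.043)&(l[:,2]>.05)&(l[:,2]<.07)]
A=np.c_[l[:,:2],np.ones(len(l))]
for _ in range(3):
    c=np.linalg.lstsq(A,l[:,2],rcond=None)[0];r=l[:,2]-A@c;g=abs(r)<.003;A,l=A[g],l[g]
print(len(l),c,r.std(),l.min(0),l.max(0))
print(Ro.from_rotvec(ctrl.get_obs()['tool_rot']).as_matrix()[:,2])
# white base reference plane
m=(hsv[...,1]<40)&(hsv[...,2]>150)&(d>0);ys,xs=np.where(m);w=np.array([world('scene',d,x,y,0) for x,y in zip(xs,ys)])
q=np.c_[(w[:,:2]-[.4927,.156])@R,w[:,2]];q=q[(abs(q[:,0])<.068)&(q[:,1]>-.06)&(q[:,1]<.168)&(abs(q[:,2]-.02)<.006)]
print(len(q),np.linalg.lstsq(np.c_[q[:,:2],np.ones(len(q))],q[:,2],rcond=None)[0])
E
```

```text
494 [-0.00292343  0.00405982  0.06073307] 0.0011377040607030303 [-0.05285773 -0.04299062  0.05749224] [0.05260762 0.04282755 0.06368496]
[ 2.24228949e-03 -4.10038259e-04 -9.99997402e-01]Traceback (most recent call last):
  File "<stdin>", line 14, in <module>
  File "h.py", line 6, in world
    m=ctrl.camera_model(n);u0,v0=int(round(u)),int(round(v))
ValueError: time passes only in moves, steps and waits
```

>>> {"name": "apply_moves", "arguments": {"rows": [0, 0, 0, 0, 0, 0, 0, 0, 0, 0, 0, 0, 0, 0, 0, 0, 0, 0, 0, 0, 0, 0, 0, 0, 0, 0, 0, 0, 0, 0, 0, 0, 0, 0, 0, 0]}}

```text
t: 12.2
tool_pos: [0.4928, 0.1576, 0.1385]
tool_rot: [2.509, 1.888, 0.003]
contact_force: [-11.5, -3.2, 23.7]
opening: 0.0188
grip_force: 85.4
```

The push is steady at about 24 N, and the cover is level and fully down. I'm handing the job in.

```bash
python3 -c "
from station import ctrl
print(ctrl.finish_job())"
```

```text
the job is handed in; nothing more can be done
None
```

I handed the job in at about 12 s, holding the cover level on the hard stops over the pin at a steady 24 N or so; the clamp is shut on the board and I saw nothing else on the bench move, but the hand-in gave no verdict.

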